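Roll the conveyor drum home

ROBOT

A 6-joint arm with a two-finger parallel gripper is mounted at the origin on the work surface. World frame = base frame: x ahead of the robot, y to its left, z up, the work surface at z = 0. Lengths are in m, angles in rad, forces in N, time in s.
With the tool pointing down it reaches from about 0.25 to 0.8 m from the base axis. Payload 3.9 kg.
Tool frame: the origin (TCP) lies between the finger pads; the fingertips stand 8 mm ahead of it and the grasp point (between the pads) lies 11 mm behind it (bot.tip_reach is the distance from the TCP to the fingertips, in m); z points along the fingers, y is the line along which they close (so a half turn about z gives the same grasp; the last joint's range is limited). The gripper opens to 85 mm and grips with 20 to 120 N. Pads are 22 mm wide; open, the fingers measure 114 mm over their backs; the gripper's body (76 mm by 85 mm) begins 54 mm behind the grasp point. The pads swing forward as they close: fully open they stand 13 mm farther back than shut.
Start: joints at [-1.335, 0.26, -0.138, 1.173, 0, 1.571], TCP at [0.123, -0.51, 0.239] pointing down, gripper open.
Joint ranges: [-2.78, 2.78], [-0.83, 1.72], [-1.28, 1.37], [-1.9, 2.12], [-1.57, 1.48], [-3.14, 3.14]. Speed limits (rad/s): [2.57, 2.57, 3.14, 3.14, 3.14, 3.14].

INTERFACE

Orientations are given as [roll, pitch, yaw] about the fixed x, y, z axes, in that order (R = Rz(yaw) Ry(pitch) Rx(roll)).
In Python, from plant import bot gives the robot as it stands.
- The arm moves only by the tool servo_tool, never from a script. Its argument "plan" is a list of rows, each a list of 7 numbers: the turn, a rotation vector about the tool's x, y, z in rad, then the shift along the tool's x, y, z in mm, then the opening, from 0 (shut) to 1 (fully open). In form: [[rx, ry, rz, dx, dy, dz, fingers], ...]. A call has 1 to 10 rows; each row is the pose to reach, as a shift and turn from the pose commanded when the call began, along the tool's axes at that moment; what a row does not reach only later rows make up. A row lasts 1/8 s, in which the tool goes at most 62.5 mm and 10.7 degrees, less where a joint would pass 70% of its speed; a pose out of reach is approached as far as the arm can. A call with a gripper value outside its range is refused whole. The fingers move at their own pace and stop on an object; "newtons" is the grip in N (left out, the last holds). Time passes only in rows, so rows that repeat a pose let the fingers close. It gives the time, the measured TCP pose, the force, the opening and the grip force at its end, in the units of the state.
- bot.get_obs(): the state, without advancing time (a new reading comes with each control period).
- bot.read_camera(name): name is "scene" or "top"; returns a dict with "color" (400x640x3 uint8, red, green, blue), "z_map" (400x640 float32, m along the optical axis (not along the pixel's ray), 0 where there is no reading), "fx", "fy", "cx", "cy" (pixels), "rvec" (rotation vector, rad) and "tvec" (3), from world to camera coordinates, as OpenCV has them. Camera axes: x right, y down, z forward; pixel columns grow to the right and rows downward; lengths in m; the calibration is good to about 2 mm. A picture is of the moment at which its call begins.
- bot.sign_off(): hands the job in; it is judged then, once.
The state is a dict: "time": time; "joints": joint angles; "dq": joint speeds; "effort": joint torques, N m; "position": TCP position; "eef_rot": TCP orientation; "force": force on the tool from outside, world axes, zero at the start; "moment": the same for the moment, N m; "opening": opening from 0.0 (shut) to 1.0 (fully open); "finger_force": force on a finger pad.
Only numpy, scipy, OpenCV 4.12 (cv2) and the standard library are available. Lean on these libraries where they do the work, as an engineer would, in place of code of your own. Each camera call takes 0.05 s, during which the arm holds its last target. There are 200 camera calls.

TASK

Lift the wooden chock out of the little conveyor bed and put it in the grey tray. Then, with the flat of the fingertips resting on top of the aluminium drum near the middle of its length, roll the drum along the bed, up and over the low sill, so that it drops into its seat at the end stop. Keep only a light, steady hand on it (the shell is thin and dents), drive it over the sill under the hand rather than flinging it or shoving it from behind, and leave the other things alone.

Things in the scene. Friction and masses are not known exactly. Their poses are not given: they have to be found in the camera images.
- bed: Fixed plywood conveyor bed, 320 x 164 mm, with a level black rubber mat, its top 14 mm above the table. Origin: centre of the underside, on the table; z up; x is the direction in which the drum must roll. Side rails along x: inner faces at y = -70 and +70 mm, tops 32 mm above the table. Rear bar: inner face at x = -148 mm, top 30 mm above the table.
- sill (a point): Point on the mat under the middle of a slim aluminium sill bar lying across the bed, 6 mm wide, at bed x = 61 mm, true only to 2 mm. The bar is shimmed: its top is 3 to 7.5 mm above the mat, unknown beforehand. The drum meets it when its centre is 16 to 25 mm before the bar's near edge, and rises by the bar's height; the hand must bear down some newtons so as not to slip. Axes as the bed's.
- seat (a point): Where the drum's centre lies at home, between the sill and the end stop, down on the mat: 59 mm above the table, at bed x = 86 mm, with some mm of play (about 78 to 94 mm). The stop is a wooden block across the bed, its face at bed x = 138.5 mm, top 45 mm above the table. Axes as the bed's.
- drum: Loose aluminium drum, cylinder 90 mm in diameter, 120 mm long, dark end caps, lying across the bed at the end away from the sill. Too big to grasp. Origin: its centre, 45 mm above the mat. Its y is the cylinder's axis; x and z turn as it rolls. 0.4 to 0.85 kg, rolls freely. A hand on top that does not slip travels twice as far as the drum's centre. The thin shell dents above 20 N.
- chock: Loose wooden chock, 90 g, on the mat between drum and sill. Foot 60 mm long (x), 36 mm wide (y), 6 to 16 mm high, thin edge towards the drum (its -x). A square grip post, 20 x 20 mm, centred 18 mm from the origin along the chock's +x, top 80 mm above the underside. Origin: centre of the underside; x within 0.2 rad of the bed's x.
- tray: Fixed open grey plastic tray, 150 x 130 mm outside, 35 mm high, walls 4 mm, floor 4 mm thick. Origin: centre of the underside, on the table.
- cup: Bystander: a white paper-like cup, 95 mm high, 76 mm across its rim, standing on the table. Origin: centre of the underside.
- screwdriver: Bystander: a black-handled screwdriver, 190 mm long, lying on the table. Origin: on its underside, its length along its x.
- gearmotor: Bystander: a small steel gearmotor, block 50 x 40 x 36 mm with a round motor, lying on the table. Origin: centre of the block's underside.
Things that resemble listed ones, but are neither listed nor needed, are in the scene too. Several things look just like the tray: the one meant starts farthest to the robot's left.

How it is judged:
On the way, in this order (a step that is already met when the one before it is completed fails the run):
1. the chock is out of the bed and inside the tray, let go (x of chock in the frame of tray between -0.075 and 0.075 m and y of chock in the frame of tray between -0.065 and 0.065 m and z of chock in the frame of tray below 0.03 m and contact force between the fingers and chock below 0.1 N), for 0.1 s.
2. the drum is rising over the sill with the hand bearing on it (z of drum in the frame of bed above 0.061 m and x of drum in the frame of bed between 0.03 and 0.08 m and contact force between the fingers and drum above 1 N), for 0.05 s.
At the end, for the whole second after the job is handed in: The drum lies at rest in its seat between sill and stop: centre 76 to 98 mm along the bed's x, down on the mat (centre 56 to 60.5 mm above the table), square to the bed within 0.08 rad. The chock lies at rest within the tray's outline, its underside origin less than 30 mm above the table (x of drum in the frame of bed between 0.076 and 0.098 m and z of drum in the frame of bed between 0.056 and 0.0605 m and angle between the y axis of drum and the y axis of bed, either way round below 0.08 rad and linear speed of each of drum, chock below 0.02 m/s and x of chock in the frame of tray between -0.075 and 0.075 m and y of chock in the frame of tray between -0.065 and 0.065 m and z of chock in the frame of tray below 0.03 m); the robot touches nothing.
It fails at once if the drum is pressed by the fingers with more than 20 N (contact force between the fingers and drum above 20 N).
It fails at once if the drum is shoved from behind or at an end: pressed with more than 2 N while the grasp point is more than 50 mm, seen from above, from the drum's centre (contact force between the fingers and drum above 2 N and horizontal distance between the grasp point and drum above 0.05 m).
It fails at once if the drum is flung: faster than 0.5 m/s (linear speed of drum above 0.5 m/s).
It fails at once if a bystander is moved by more than 30 mm (distance of any of cup, screwdriver, gearmotor from where it was at the start of the episode above 0.03 m).
It also fails if it takes over 72 s, if anything falls off the work surface, if the arm or the gripper's body presses on something with over 40 N, if the wrist force passes 120 N, or if a joint passes its speed limit or range.

## Working session

There is one attempt and no reset: what is moved stays moved. The work goes in short steps, Python scripts to look and compute and a tool call to move; the robot and the scene stay as the last step left them, time stands still between calls to the robot, and variables do not carry over. Pictures are saved under pics/ and viewed, at most 10 in all, crops included, and the job is handed in when it is done.

Besides the shell and the picture viewer there is one more tool, called after "Request:" as name(argument=value, ...), one argument or row to a line, values as JSON. servo_tool: Moves the arm, as the interface text tells. Its arguments: {"type":"object","properties":{"plan":{"type":"array","items":{"type":"array","items":{"type":"number"}}},"newtons":{"type":"number"}},"required":["plan"]}

```bash
ls; mkdir -p pics; cat > h.py <<'E'
import numpy as np, cv2
from plant import bot
def cam(n):
    c=bot.read_camera(n); c['R']=cv2.Rodrigues(np.array(c['rvec'],float))[0]; c['t']=np.array(c['tvec'],float).ravel(); return c
def ray(c,u,v,z):
    d=c['R'].T@np.array([(u-c['cx'])/c['fx'],(v-c['cy'])/c['fy'],1]); o=-c['R'].T@c['t']
    return o+d*(z-o[2])/d[2]
def cloud(c):
    v,u=np.mgrid[0:400,0:640]; z=c['z_map']
    p=np.stack([(u-c['cx'])/c['fx']*z,(v-c['cy'])/c['fy']*z,z],-1)
    w=(p-c['t'])@c['R']; w[z==0]=np.nan; return w
def proj(c,p):
    q=c['R']@np.array(p)+c['t']; return c['fx']*q[0]/q[2]+c['cx'],c['fy']*q[1]/q[2]+c['cy']
def save(c,f): cv2.imwrite('pics/'+f,c['color'][:,:,::-1])
E
python3 - <<'E'
from h import *
for n in('top','scene'):
    c=cam(n); save(c,n+'1.png'); np.savez(n+'1.npz',**c); print(n,-c['R'].T@c['t'],c['R'][2])
o=bot.get_obs(); print(o['time'],o['position'],o['eef_rot'],o['force'],bot.tip_reach)
E
```

```text
pics
top [ 0.43841994 -0.06649873  1.23507286] [ 0.08787801 -0.00800288 -0.9960991 ]
scene [1.44132807 0.7533502  0.83270643] [-0.6259927  -0.57026261 -0.53191513]
0.1 [ 0.12247205 -0.50990006  0.23854618] [-3.13982703e+00  1.75153407e-06  2.35723918e-01] [-0.22868363 -0.4283439   0.23465423] 0.008
```

View pics/top1.png

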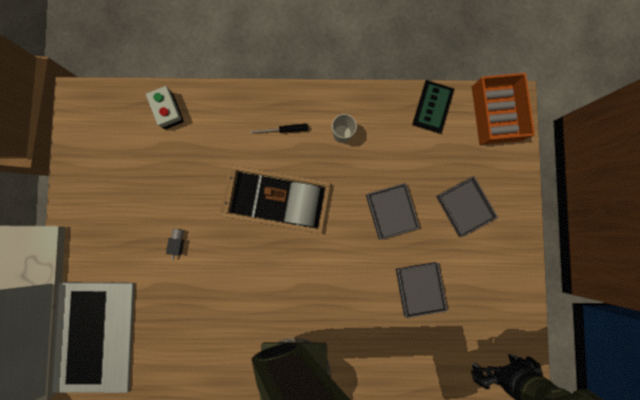

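View pics/scene1.png

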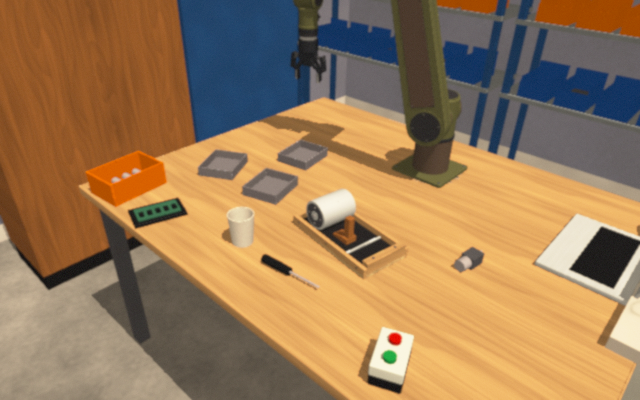

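The top view shows the bed at about (277,200) with the drum at (303,203), the chock at (275,194) and the sill at x≈258, so the drum rolls image-left (about +y). The leftmost tray is at (393,211). The scene view agrees.

```bash
python3 - <<'E'
from h import *
def ld(n):
    return dict(np.load(n+'1.npz'))
c=ld('top'); w=cloud(c); col=c['color'].astype(int)
hsv=cv2.cvtColor(c['color'],cv2.COLOR_RGB2HSV)
def rect(m,name,z):
    n,l,s,_=cv2.connectedComponentsWithStats(m.astype(np.uint8)); k=1+np.argmax(s[1:,4]); 
    p=np.argwhere(l==k)[:,::-1]; P=np.array([ray(c,u,v,z)[:2] for u,v in p],np.float32)
    r=cv2.minAreaRect(P*1000); print(name,s[k],r); return cv2.boxPoints(r)
# height map slices
def sub(m,x0,x1,y0,y1):
    o=np.zeros_like(m); o[y0:y1,x0:x1]=m[y0:y1,x0:x1]; return o
W=w[...,2]
print('table z',np.nanmedian(W[150:165,250:300]),np.nanstd(W[150:165,250:300]))
bed=sub((W>0.008)&(W<0.25),215,340,160,240); rect(bed,'bed depth',0.02)
tr=sub((W>0.008)&(W<0.1),360,424,175,245); rect(tr,'tray depth',0.035)
P=w[sub((W>0.025)&(W<0.045),360,424,175,245)]; print('tray rim',cv2.minAreaRect((P[:,:2]*1000).astype(np.float32)),np.median(P[:,2]))
P=w[sub((W>0.022)&(W<0.05),215,340,160,240)]; print('bed rail',cv2.minAreaRect((P[:,:2]*1000).astype(np.float32)),np.median(P[:,2]))
d=sub((W>0.075),215,340,160,240)
dr=d&(hsv[...,1]<60); P=w[dr]; print('drum',len(P),cv2.minAreaRect((P[:,:2]*1000).astype(np.float32)),P[:,2].max(), P.mean(0))
ch=sub((W>0.08)&(hsv[...,1]>90),255,287,175,215); P=w[ch]; print('post',P.round(4)[:40],np.median(P,0))
x=cv2.resize(c['color'][160:240,215:345],None,fx=6,fy=6,interpolation=cv2.INTER_CUBIC); 
cv2.imwrite('pics/crop1.png',x[:,:,::-1])
E
```

```text
table z 0.00038848551296318575 0.0024315748643888007
bed depth [ 221  166  109   69 5281] ((548.0074462890625, 61.061866760253906), (325.6512451171875, 166.84156799316406), 80.17642974853516)
tray depth [366 183  54  57 436] ((511.36370849609375, -308.911376953125), (149.8058624267578, 134.55313110351562), 16.097248077392578)
tray rim ((512.1676635742188, -311.2958679199219), (150.05715942382812, 131.31134033203125), 16.05447769165039) 0.03466313771785666
bed rail ((547.4639282226562, 58.20487976074219), (319.6090393066406, 164.20680236816406), 80.14897918701172) 0.032719022903771294
drum 1109 ((528.1842041015625, -26.133319854736328), (84.91449737548828, 122.20621490478516), 80.56065368652344) 0.10993189836873511 [ 0.5271707  -0.02662644  0.09673624]
post [[0.5752 0.0841 0.092 ]
 [0.5747 0.0807 0.0955]
 [0.5747 0.0776 0.096 ]
 [0.5751 0.075  0.0928]
 [0.575  0.0719 0.0937]
 [0.5749 0.0689 0.0945]
 [0.5722 0.0841 0.0918]
 [0.572  0.0809 0.0934]
 [0.5718 0.0777 0.0951]
 [0.572  0.0749 0.094 ]
 [0.5716 0.0714 0.0974]
 [0.572  0.0689 0.0941]
 [0.5721 0.066  0.0931]
 [0.5689 0.0838 0.0935]
 [0.5685 0.0804 0.0972]
 [0.5688 0.0776 0.0952]
 [0.5686 0.0744 0.0973]
 [0.5693 0.0722 0.0908]
 [0.569  0.0689 0.0937]
 [0.5695 0.0663 0.0896]
 [0.566  0.0839 0.0928]
 [0.566  0.0808 0.0932]
 [0.5658 0.0776 0.0953]
 [0.566  0.0748 0.0938]
 [0.5659 0.0717 0.0947]
 [0.566  0.0688 0.0935]
 [0.5661 0.0659 0.0928]
 [0.5631 0.0869 0.0921]
 [0.5629 0.0837 0.0939]
 [0.5629 0.0807 0.0941]
 [0.5629 0.0777 0.0938]
 [0.5631 0.0749 0.0924]
 [0.5631 0.0719 0.0925]
 [0.5633 0.0691 0.091 ]
 [0.5642 0.0671 0.0825]
 [0.5599 0.0866 0.094 ]
 [0.5598 0.0835 0.0951]
 [0.5597 0.0804 0.0954]
 [0.5599 0.0777 0.0938]
 [0.5602 0.075  0.0915]] [0.5659078  0.07493206 0.09374351]
```

View pics/crop1.png

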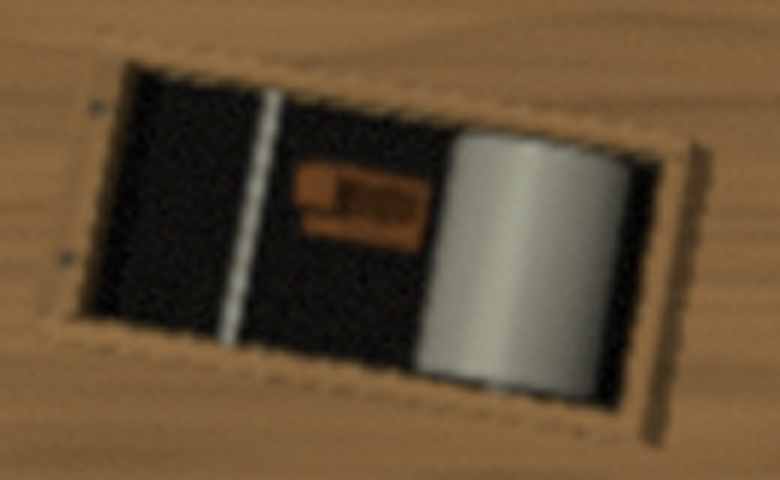

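The crop shows the sill at crop x≈250 and the chock between sill and drum, its thick end and post towards the sill. It is only slightly turned from the bed.

```bash
cat >> h.py <<'E'
from scipy.spatial.transform import Rotation as Ro
YB=np.deg2rad(80.15); CB=np.array([.5475,.0582])
def b2w(x,y): return CB+np.array([np.cos(YB)*x-np.sin(YB)*y,np.sin(YB)*x+np.cos(YB)*y])
def w2b(p):
    d=np.asarray(p)[...,:2]-CB; return np.stack([d@[np.cos(YB),np.sin(YB)],d@[-np.sin(YB),np.cos(YB)]],-1)
def go(p,yaw,o=None):
    "shift/turn from the present pose to TCP p, tool down with yaw"
    o=o or bot.get_obs(); R=Ro.from_euler('xyz',o['eef_rot']); T=Ro.from_euler('xyz',[np.pi,0,yaw])
    print('go',(R.inv()*T).as_rotvec().round(3),(R.inv().apply(np.array(p)-o['position'])*1000).round(1))
E
python3 - <<'E'
from h import *
c=dict(np.load('top1.npz')); w=cloud(c); hsv=cv2.cvtColor(c['color'],cv2.COLOR_RGB2HSV); b=w2b(w); Z=w[...,2]
inb=(abs(b[...,1])<.065)&(b[...,0]>-.14)&(b[...,0]<.135)
s=inb&(hsv[...,2]>90)&(hsv[...,1]<70)&(b[...,0]>.045)&(b[...,0]<.08)
mat=inb&(hsv[...,2]<40)&(b[...,0]>.04)
print('sill n',s.sum(),np.median(b[s],0),'z',np.mean(Z[s]),np.std(Z[s])/s.sum()**.5,'mat',np.median(Z[mat]),Z[mat].mean())
for y in(-.05,-.025,0,.025,.05):
    k=s&(abs(b[...,1]-y)<.0125); print(y,b[k][:,0].mean(),Z[k].mean(),hsv[k][:,2].mean())
ch=inb&(hsv[...,1]>110)&(hsv[...,2]>60)&(abs(b[...,1])<.05)&(b[...,0]>-.045)&(b[...,0]<.045)
po=ch&(Z>.08); print('post',np.median(b[po],0),b[po].min(0),b[po].max(0))
r=cv2.minAreaRect((b[ch]*1000).astype(np.float32)); print('chock',r)
f=ch&(Z<.05); print('foot',f.sum(),cv2.minAreaRect((b[f]*1000).astype(np.float32)))
print('post rect',cv2.minAreaRect((b[po]*1000).astype(np.float32)))
go([.566,.075,.16],YB)
E
```

```text
sill n 93 [0.06397838 0.00056775] z 0.017695838461164376 0.0002998185580775253 mat 0.014595856093571538 0.014586330639553722
-0.05 0.0644639325289475 0.01744096832993822 113.77777777777777
-0.025 0.06434462766488838 0.017463540602491872 114.2
0 0.06447725961655376 0.017080640269362943 112.2
0.025 0.06376867067072386 0.019203919569175 114.52631578947368
0.05 0.06432008584676097 0.01705635403299651 115.42105263157895
post [ 0.02102779 -0.01501461] [ 0.01176933 -0.02520516] [ 0.03095129 -0.00532483]
chock ((8.521953582763672, -16.819215774536133), (71.08837890625, 37.89906311035156), 0.793775200843811)
foot 128 ((8.521953582763672, -16.819215774536133), (71.08837890625, 37.89906311035156), 0.793775200843811)
post rect ((21.403289794921875, -15.251020431518555), (19.16118621826172, 19.823387145996094), 0.3896894156932831)
go [-2.000e-03 -1.000e-03 -1.163e+00] [ 567.9 -465.    79.4]
```

Request:
servo_tool(
  plan=[
    [0, 0, -1.163, 568, -466, 79, 1],
    [0, 0, -1.163, 568, -466, 79, 1],
    [0, 0, -1.163, 568, -466, 79, 1],
    [0, 0, -1.163, 568, -466, 79, 1],
    [0, 0, -1.163, 568, -466, 79, 1],
    [0, 0, -1.163, 568, -466, 79, 1],
    [0, 0, -1.163, 568, -466, 79, 1],
    [0, 0, -1.163, 568, -466, 79, 1],
    [0, 0, -1.163, 568, -466, 79, 1],
    [0, 0, -1.163, 568, -466, 79, 1],
  ],
  newtons=25,
)

```text
time: 1.35
position: [0.4985, -0.0131, 0.1721]
eef_rot: [-3.141, 0.0, 1.399]
force: [0.5, -1.2, 0.7]
opening: 1.005
finger_force: 0.0
```

Request:
servo_tool(
  plan=[
    [0, 0, 0, 0, 0, 0, 0.7],
  ],
)

```text
time: 1.48
position: [0.4998, -0.0116, 0.1715]
eef_rot: [3.142, -0.001, 1.405]
force: [0.6, 0.5, -0.6]
opening: 0.82
finger_force: 0.0
```

```bash
python3 - <<'E'
from h import *
o=bot.get_obs(); print(o['time'],o['position'],o['eef_rot'],o['force'],o['opening'])
p=b2w(.0212,-.0152); print(p); go([*p,.135],YB); go([*p,.060],YB)
E
```

```text
1.475 [ 0.49975591 -0.01164334  0.17150152] [ 3.14156088e+00 -7.79261364e-04  1.40498082e+00] [ 0.57155669  0.50574884 -0.57514355] 0.8198957392277962
[0.56610261 0.07648724]
go [ 0.    -0.001  0.006] [97.8 50.9 36.6]
go [ 0.    -0.001  0.006] [ 97.8  50.9 111.6]
```

Request:
servo_tool(
  plan=[
    [0, 0, 0, 49, 25, 18, 0.7],
    [0, 0, 0, 98, 51, 36, 0.7],
    [0, 0, 0, 98, 51, 36, 0.7],
    [0, 0, 0, 98, 51, 70, 0.7],
    [0, 0, 0, 98, 51, 100, 0.7],
    [0, 0, 0, 98, 51, 111, 0.7],
    [0, 0, 0, 98, 51, 111, 0.7],
  ],
)

```text
time: 2.35
position: [0.5637, 0.0718, 0.0614]
eef_rot: [-3.14, 0.001, 1.398]
force: [-1.2, 0.0, 0.1]
opening: 0.699
finger_force: 0.0
```

Request:
servo_tool(
  plan=[
    [0, 0, 0, 0, 0, 0, 0],
    [0, 0, 0, 0, 0, 0, 0],
    [0, 0, 0, 0, 0, 0, 0],
    [0, 0, 0, 0, 0, 0, 0],
    [0, 0, 0, 0, 0, 0, 0],
    [0, 0, 0, 0, 0, 0, 0],
  ],
)

```text
time: 3.1
position: [0.5657, 0.0729, 0.0626]
eef_rot: [3.139, -0.0, 1.399]
force: [-0.7, -0.4, 5.6]
opening: 0.233
finger_force: 31.4
```

Request:
servo_tool(
  plan=[
    [0, 0, 0, 0, 0, -30, 0],
    [0, 0, 0, 0, 0, -80, 0],
    [0, 0, 0, 0, 0, -140, 0],
    [0, 0, 0, 0, 0, -140, 0],
    [0, 0, 0, 0, 0, -140, 0],
  ],
)

```text
time: 3.72
position: [0.5642, 0.0729, 0.201]
eef_rot: [-3.141, 0.0, 1.399]
force: [-0.9, -0.5, -1.6]
opening: 0.226
finger_force: 30.6
```

```bash
python3 - <<'E'
from h import *
o=bot.get_obs(); print(o['time'],o['position'],o['force'],o['opening'],o['finger_force'])
t=np.array([.512,-.311])+.017*np.array([np.cos(YB),np.sin(YB)]); go([*t,.2],YB)
c=cam('scene'); save(c,'lift.png')
E
```

```text
3.725 [0.56422464 0.072867   0.20095676] [-0.9200069  -0.52616605 -1.56184503] 0.22583387565665744 30.6436550617218
go [-0.001  0.     0.   ] [-370.1   14.2    1. ]
```

View pics/lift.png

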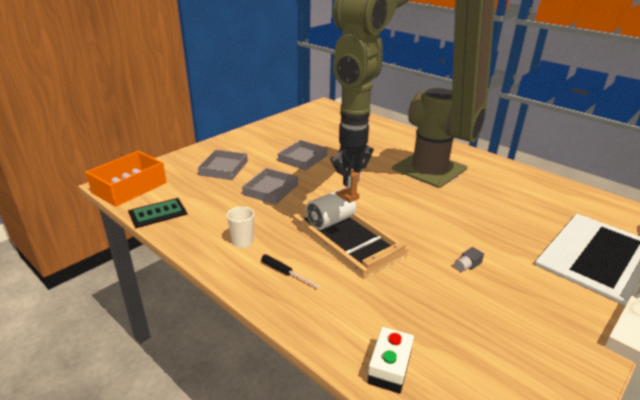

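The chock is held clear of the bed at (350,185). Next it goes to the tray.

Request:
servo_tool(
  plan=[
    [0, 0, 0, -40, 1, 0, 0],
    [0, 0, 0, -100, 4, 0, 0],
    [0, 0, 0, -160, 6, 0, 0],
    [0, 0, 0, -220, 8, 0, 0],
    [0, 0, 0, -280, 11, 0, 0],
    [0, 0, 0, -330, 14, 0, 0],
    [0, 0, 0, -370, 14, 0, 0],
    [0, 0, 0, -370, 14, 0, 0],
    [0, 0, 0, -370, 14, 60, 0],
    [0, 0, 0, -370, 14, 90, 0],
  ],
)

```text
time: 5.03
position: [0.5126, -0.2917, 0.1072]
eef_rot: [-3.135, -0.003, 1.399]
force: [0.0, -0.3, -0.5]
opening: 0.229
finger_force: 30.5
```

Request:
servo_tool(
  plan=[
    [0, 0, 0, 0, 0, 30, 0],
    [0, 0, 0, 0, 0, 50, 0],
    [0, 0, 0, 0, 0, 57, 0],
    [0, 0, 0, 0, 0, 57, 0],
  ],
)

```text
time: 5.52
position: [0.5145, -0.2928, 0.0539]
eef_rot: [-3.139, -0.001, 1.4]
force: [0.0, -0.2, -1.1]
opening: 0.226
finger_force: 30.5
```

Request:
servo_tool(
  plan=[
    [0, 0, 0, 0, 0, 1, 0.1],
    [0, 0, 0, 0, 0, 1, 0.7],
    [0, 0, 0, 0, 0, 1, 0.7],
    [0, 0, 0, 0, 0, 1, 0.7],
    [0, 0, 0, 0, 0, -50, 0.7],
    [0, 0, 0, 0, 0, -100, 0.7],
    [0, 0, 0, 0, 0, -150, 0.7],
    [0, 0, 0, 0, 0, -150, 0],
  ],
)

```text
time: 6.52
position: [0.518, -0.2958, 0.2096]
eef_rot: [3.132, 0.003, 1.399]
force: [0.7, -0.1, 0.5]
opening: 0.502
finger_force: 0.0
```

```bash
python3 - <<'E'
from h import *
o=bot.get_obs(); print(o['time'],o['position'],o['force'],o['opening'],o['joints'])
c=cam('top'); w=cloud(c); b=w2b(w); Z=w[...,2]; hsv=cv2.cvtColor(c['color'],cv2.COLOR_RGB2HSV)
k=(Z>.085)&(Z<.12)&(abs(b[...,1])<.065)&(abs(b[...,0])<.13)&(hsv[...,1]<60)
print('drum',k.sum(),(b[k].min(0)+b[k].max(0))/2,b[k].min(0),b[k].max(0),cv2.minAreaRect((b[k]*1000).astype(np.float32)),np.percentile(Z[k],99))
d=b2w(-.086-.01,0.004); print(d); go([*d,.15],YB-np.pi/2)
c2=cam('scene'); cv2.imwrite('pics/two.png',np.hstack([cv2.resize(c['color'][150:300,200:460],None,fx=1.5,fy=1.5),cv2.resize(c2['color'][110:260,190:450],None,fx=1.5,fy=1.5)])[:,:,::-1])
E
```

```text
6.525 [ 0.5179607  -0.29575431  0.20959506] [ 0.73410981 -0.07657904  0.48925198] 0.5016899044054617 [-5.18830648e-01  3.88112477e-01 -2.74557992e-02  1.14525915e+00
  1.81317396e-05  1.22411037e+00]
drum 983 [-0.08629893  0.00426719] [-0.12469389 -0.0563397 ] [-0.04790397  0.06487409] ((-86.23223876953125, 4.274372100830078), (121.17103576660156, 76.71884155273438), 89.87327575683594) 0.10791493449184876
[ 0.52713631 -0.03570059]
go [ 0.005 -0.003  1.571] [257.3 -34.3  56.3]
```

View pics/two.png

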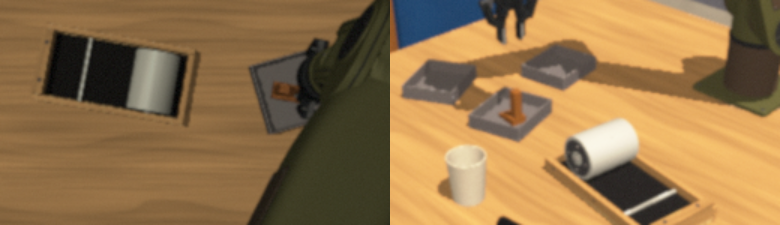

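The chock stands in the grey tray (left panel about (285,90), right panel about (515,105)), and the drum is still at the bed's rear. Next the shut fingers go above the drum, tool y along the bed.

Request:
servo_tool(
  plan=[
    [0, 0, 0.18, 50, -6, 5, 0],
    [0, 0, 0.36, 100, -13, 15, 0],
    [0, 0, 0.54, 140, -19, 25, 0],
    [0, 0, 0.72, 180, -25, 35, 0],
    [0, 0, 0.9, 215, -30, 45, 0],
    [0, 0, 1.08, 240, -34, 56, 0],
    [0, 0, 1.26, 257, -34, 56, 0],
    [0, 0, 1.44, 257, -34, 56, 0],
    [0, 0, 1.571, 257, -34, 56, 0],
    [0, 0, 1.571, 257, -34, 56, 0],
  ],
)

```text
time: 7.88
position: [0.5203, -0.0633, 0.1466]
eef_rot: [-3.119, 0.004, -0.134]
force: [0.0, -0.2, -0.7]
opening: -0.003
finger_force: 0.0
```

Request:
servo_tool(
  plan=[
    [0, 0, 0, 0, 0, 10, 0],
    [0, 0, 0, 0, 0, 20, 0],
    [0, 0, 0, 0, 0, 28, 0],
    [0, 0, 0, 0, 0, 30, 0],
  ],
)

```text
time: 8.38
position: [0.5214, -0.0613, 0.1175]
eef_rot: [-3.118, 0.002, -0.131]
force: [-0.6, -0.7, -0.6]
opening: 0.001
finger_force: 0.0
```

```bash
python3 - <<'E'
from h import *
o=bot.get_obs(); print(o['time'],o['position'],o['eef_rot'],o['force'],o['opening'],w2b(o['position']))
d=b2w(-.0865-.01,0.004); go([*d,.112],YB-np.pi/2)
c=cam('scene'); cv2.imwrite('pics/close.png',cv2.resize(c['color'][130:270,250:430],None,fx=3,fy=3)[:,:,::-1])
E
```

```text
8.375 [ 0.52141035 -0.06132995  0.11745809] [-3.11822295e+00  2.26612680e-03 -1.30919910e-01] [-0.55909057 -0.68680642 -0.58615076] 0.0008159893889728775 [-0.1222311   0.00525715]
go [-0.023  0.003  0.041] [  2.3 -25.5   6.1]
```

View pics/close.png

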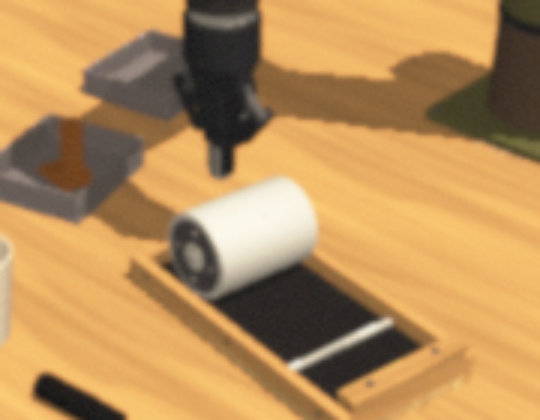

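The shut fingers (crop (222,165)) are a little behind the drum's axis and just above it. I move forward, then lower gently to feel contact.

Request:
servo_tool(
  plan=[
    [-0.023, 0.003, 0.041, 2, 0, -8, 0],
    [-0.023, 0.003, 0.041, 2, -14, -8, 0],
    [-0.023, 0.003, 0.041, 2, -26, -5, 0],
    [-0.023, 0.003, 0.041, 2, -26, 0, 0],
    [-0.023, 0.003, 0.041, 2, -26, 3, 0],
    [-0.023, 0.003, 0.041, 2, -26, 4, 0],
    [-0.023, 0.003, 0.041, 2, -26, 5, 0],
    [-0.023, 0.003, 0.041, 2, -26, 5, 0],
  ],
)

```text
time: 9.43
position: [0.5239, -0.0628, 0.1141]
eef_rot: [-3.119, -0.002, -0.133]
force: [-1.0, -0.4, 0.4]
opening: 0.003
finger_force: 0.0
```

Request:
servo_tool(
  plan=[
    [0, 0, 0, 0, 0, 1, 0],
    [0, 0, 0, 0, 0, 1, 0],
  ],
)

```text
time: 9.68
position: [0.5239, -0.0628, 0.1131]
eef_rot: [-3.119, -0.002, -0.133]
force: [-0.4, 0.4, -0.5]
opening: 0.003
finger_force: 0.0
```

Request:
servo_tool(
  plan=[
    [0, 0, 0, 0, 0, 1, 0],
    [0, 0, 0, 0, 0, 1, 0],
  ],
)

```text
time: 9.93
position: [0.5239, -0.0627, 0.112]
eef_rot: [-3.119, -0.001, -0.133]
force: [0.2, 0.1, -0.3]
opening: -0.001
finger_force: 0.0
```

```bash
python3 - <<'E'
from h import *
o=bot.get_obs(); print(np.round(o['joints'],3),np.round(o['effort'],2),o['moment'],o['force'])
E
```

```text
[-0.133  0.351 -0.359  0.859  0.023  3.142] [-0.000e+00 -4.250e+01  2.229e+01 -3.000e-02  9.000e-02  0.000e+00] [-0.02869181 -0.00110593 -0.05725042] [ 0.24225637  0.1090517  -0.34964998]
```

Joint 6 is at its limit; use the half-turned grasp instead (tool y = +bed x, tool x = +bed y).

Request:
servo_tool(
  plan=[
    [0, 0, 0, 0, 0, -30, 0],
    [0, 0, -0.18, 0, 0, -30, 0],
    [0, 0, -0.36, 0, 0, -30, 0],
    [0, 0, -0.54, 0, 0, -30, 0],
    [0, 0, -0.72, 0, 0, -30, 0],
    [0, 0, -0.9, 0, 0, -30, 0],
    [0, 0, -1.08, 0, 0, -30, 0],
    [0, 0, -1.26, 0, 0, -30, 0],
    [0, 0, -1.44, 0, 0, -30, 0],
    [0, 0, -1.6, 0, 0, -30, 0],
  ],
)

```text
time: 11.18
position: [0.5238, -0.0634, 0.1421]
eef_rot: [3.139, -0.023, 1.473]
force: [-0.8, -0.5, -0.0]
opening: 0.001
finger_force: 0.0
```

Request:
servo_tool(
  plan=[
    [0, 0, -0.18, 0, 0, 0, 0],
    [0, 0, -0.36, 0, 0, 0, 0],
    [0, 0, -0.54, 0, 0, 0, 0],
    [0, 0, -0.72, 0, 0, 0, 0],
    [0, 0, -0.9, 0, 0, 0, 0],
    [0, 0, -1.08, 0, 0, 0, 0],
    [0, 0, -1.26, 0, 0, 0, 0],
    [0, 0, -1.4, 0, 0, 0, 0],
    [0, 0, -1.4, 0, 0, 0, 0],
  ],
)

```text
time: 12.3
position: [0.5238, -0.0634, 0.1421]
eef_rot: [3.119, -0.002, 2.866]
force: [0.5, -0.7, -0.2]
opening: 0.001
finger_force: 0.0
```

```bash
python3 - <<'E'
from h import *
o=bot.get_obs(); print(o['time'],o['position'],o['eef_rot'],o['force'],w2b(o['position']),np.round(o['joints'],3))
d=b2w(-.0865-.012,0.004); go([*d,.116],YB+np.pi/2)
E
```

```text
12.3 [ 0.52378167 -0.06342607  0.14211957] [ 3.11854897e+00 -1.68623989e-03  2.86556173e+00] [ 0.50004552 -0.6949862  -0.19968334] [-0.12389066  0.0025622 ] [-0.134  0.324 -0.312  0.933  0.023  0.142]
go [ 0.023 -0.    -0.104] [ 4.  24.5 26.7]
```

Request:
servo_tool(
  plan=[
    [0.023, 0, -0.104, 4, 25, 5, 0],
    [0.023, 0, -0.104, 4, 25, 15, 0],
    [0.023, 0, -0.104, 4, 25, 23, 0],
    [0.023, 0, -0.104, 4, 25, 26, 0],
    [0.023, 0, -0.104, 4, 25, 27, 0],
    [0.023, 0, -0.104, 4, 25, 27, 0],
  ],
)

```text
time: 13.05
position: [0.5269, -0.038, 0.1158]
eef_rot: [3.141, -0.0, 2.97]
force: [0.3, -0.8, 0.4]
opening: 0.0
finger_force: 0.0
```

Request:
servo_tool(
  plan=[
    [0, 0, 0, 0, 0, 1, 0],
    [0, 0, 0, 0, 0, 2, 0],
    [0, 0, 0, 0, 0, 2, 0],
  ],
)

```text
time: 13.42
position: [0.5268, -0.0377, 0.1137]
eef_rot: [3.141, -0.0, 2.971]
force: [-0.2, 0.6, 0.5]
opening: 0.002
finger_force: 0.0
```

Request:
servo_tool(
  plan=[
    [0, 0, 0, 0, 0, 0.5, 0],
    [0, 0, 0, 0, 0, 1, 0],
    [0, 0, 0, 0, 0, 1, 0],
  ],
)

```text
time: 13.8
position: [0.5268, -0.0376, 0.1126]
eef_rot: [3.141, -0.001, 2.971]
force: [0.1, 0.1, -0.4]
opening: 0.007
finger_force: 0.0
```

Request:
servo_tool(
  plan=[
    [0, 0, 0, 0, 0, 0.5, 0],
    [0, 0, 0, 0, 0, 1, 0],
    [0, 0, 0, 0, 0, 1, 0],
  ],
)

```text
time: 14.18
position: [0.5268, -0.0376, 0.1116]
eef_rot: [3.141, -0.001, 2.971]
force: [-0.4, 0.8, -0.1]
opening: -0.001
finger_force: 0.0
```

Request:
servo_tool(
  plan=[
    [0, 0, 0, 0, 0, 0.5, 0],
    [0, 0, 0, 0, 0, 0.5, 0],
  ],
)

```text
time: 14.42
position: [0.5269, -0.0377, 0.1112]
eef_rot: [3.141, -0.0, 2.971]
force: [-0.5, 0.3, -0.1]
opening: 0.0
finger_force: 0.1
```

Request:
servo_tool(
  plan=[
    [0, 0, 0, 0, 0, 0.5, 0],
    [0, 0, 0, 0, 0, 0.5, 0],
  ],
)

```text
time: 14.68
position: [0.5269, -0.0377, 0.111]
eef_rot: [3.141, -0.0, 2.971]
force: [-0.6, -0.5, 2.7]
opening: -0.002
finger_force: 1.6
```

Request:
servo_tool(
  plan=[
    [0, 0, 0, 0, 0, 0.5, 0],
    [0, 0, 0, 0, 0, 0.5, 0],
  ],
)

```text
time: 14.92
position: [0.527, -0.0378, 0.1109]
eef_rot: [-3.142, 0.0, 2.971]
force: [-1.7, -0.7, 6.3]
opening: 0.004
finger_force: 3.2
```

Contact at TCP z ≈ 0.111, stiffness ≈7 N/mm. First gentle stroke.

Request:
servo_tool(
  plan=[
    [0, 0, 0, 0, 2, 0, 0],
    [0, 0, 0, 0, 6, 0, 0],
    [0, 0, 0, 0, 11, 0, 0],
    [0, 0, 0, 0, 16, 0, 0],
    [0, 0, 0, 0, 21, 0, 0],
    [0, 0, 0, 0, 26, 0, 0],
    [0, 0, 0, 0, 31, 0, 0],
    [0, 0, 0, 0, 35, 0, 0],
    [0, 0, 0, 0, 38, 0, 0],
    [0, 0, 0, 0, 38, 0, 0],
  ],
)

```text
time: 16.18
position: [0.5334, 0.0003, 0.1119]
eef_rot: [3.141, 0.001, 2.972]
force: [-4.3, 1.0, 13.0]
opening: 0.001
finger_force: 6.6
```

```bash
cat >> h.py <<'E'
def drum():
    "drum centre in bed axes from the end caps' silhouette of the scene camera is not needed: top-view bright shell, rim at z>.085"
    o=bot.get_obs(); c=cam('top'); w=cloud(c); b=w2b(w); Z=w[...,2]; hsv=cv2.cvtColor(c['color'],cv2.COLOR_RGB2HSV)
    k=(Z>.07)&(Z<.106)&(abs(b[...,1])<.068)&(abs(b[...,0])<.135)&(hsv[...,1]<60)&(hsv[...,2]>70)
    P=np.c_[b[k],Z[k]]
    f=cv2.fitEllipse if 0 else None
    from scipy.optimize import least_squares
    r=least_squares(lambda q:np.hypot(P[:,0]-q[0]-q[2]*P[:,1],P[:,2]-q[1])-.045,[P[:,0].mean(),.059,0],loss='soft_l1',f_scale=.003).x
    print('t',o['time'],'n',k.sum(),'drum x,z,skew',r.round(4),'y',np.percentile(b[k][:,1],[1,99]).round(4),'hand',w2b(o['position']).round(4),o['position'][2].round(4),'F',o['force'].round(1)); return c
E
python3 - <<'E'
from h import *
c=drum(); print(np.round(bot.get_obs()['joints'],3))
E
```

```text
t 16.175 n 100 drum x,z,skew [-0.0657  0.0603 -0.0199] y [-0.0545  0.0531] hand [-0.0594  0.004 ] 0.1119 F [-4.3  1.  13. ]
[-0.     0.36  -0.345  0.865  0.001  0.17 ]
```

Request:
servo_tool(
  plan=[
    [0, 0, 0, 0, 0, -4, 0],
    [0, 0, 0, 0, 0, -9, 0],
    [0, 0, 0, 0, -9, -10, 0],
    [0, 0, 0, 0, -18, -8, 0],
    [0, 0, 0, 0, -18, -4, 0],
    [0, 0, 0, 0, -18, -2, 0],
    [0, 0, 0, 0, -18, -0.8, 0],
    [0, 0, 0, 0, -18, -0.6, 0],
  ],
)

```text
time: 17.23
position: [0.53, -0.0178, 0.1111]
eef_rot: [3.142, -0.001, 2.972]
force: [-2.7, -1.1, 5.4]
opening: -0.001
finger_force: 2.4
```

```bash
python3 - <<'E'
from h import *
c=drum()
E
```

```text
h.py:31: RuntimeWarning: Mean of empty slice.
  r=least_squares(lambda q:np.hypot(P[:,0]-q[0]-q[2]*P[:,1],P[:,2]-q[1])-.045,[P[:,0].mean(),.059,0],loss='soft_l1',f_scale=.003).x
  ret = ret.dtype.type(ret / rcount)
Traceback (most recent call last):
  File "h.py", line 31, in drum
    r=least_squares(lambda q:np.hypot(P[:,0]-q[0]-q[2]*P[:,1],P[:,2]-q[1])-.045,[P[:,0].mean(),.059,0],loss='soft_l1',f_scale=.003).x
      ~~~~~~~~~~~~~^^^^^^^^^^^^^^^^^^^^^^^^^^^^^^^^^^^^^^^^^^^^^^^^^^^^^^^^^^^^^^^^^^^^^^^^^^^^^^^^^^^^^^^^^^^^^^^^^^^^^^^^^^^^^^^^
ValueError: Initial guess is outside of provided bounds
```

```bash
sed -i "s/c=cam('top'); w=cloud(c)/c=cam('scene'); w=cloud(c)/; s/k=(Z>.07)/k=(Z>.04)/; s/hsv\[...,2\]>70)/hsv[...,2]>100)/; /fitEllipse/d" h.py; python3 - <<'E'
from h import *
c=drum()
E
```

```text
t 17.275 n 1062 drum x,z,skew [-0.0634  0.0585 -0.0002] y [-0.0582  0.0609] hand [-0.0779  0.0043] 0.1111 F [-2.6 -0.3  4.1]
```

Request:
servo_tool(
  plan=[
    [0, 0, 0, 0, 2, -0.1, 0],
    [0, 0, 0, 0, 7, -0.3, 0],
    [0, 0, 0, 0, 13, -0.5, 0],
    [0, 0, 0, 0, 19, -0.6, 0],
    [0, 0, 0, 0, 25, -0.6, 0],
    [0, 0, 0, 0, 31, -0.6, 0],
    [0, 0, 0, 0, 37, -0.6, 0],
    [0, 0, 0, 0, 42, -0.5, 0],
    [0, 0, 0, 0, 46, -0.4, 0],
    [0, 0, 0, 0, 46, -0.4, 0],
  ],
)

```text
time: 18.58
position: [0.5378, 0.0282, 0.1118]
eef_rot: [3.14, -0.001, 2.972]
force: [-3.0, 1.0, 7.8]
opening: 0.002
finger_force: 3.7
```

Request:
servo_tool(
  plan=[
    [0, 0, 0, 0, 0, -4, 0],
    [0, 0, 0, 0, 0, -9, 0],
    [0, 0, 0, 0, -10, -10, 0],
    [0, 0, 0, 0, -22, -8, 0],
    [0, 0, 0, 0, -22, -4, 0],
    [0, 0, 0, 0, -22, -2, 0],
    [0, 0, 0, 0, -22, -0.5, 0],
    [0, 0, 0, 0, -22, 0.3, 0],
  ],
)

```text
time: 19.58
position: [0.5342, 0.0059, 0.1112]
eef_rot: [3.141, -0.001, 2.972]
force: [-1.8, -0.5, 6.1]
opening: 0.002
finger_force: 3.2
```

```bash
python3 - <<'E'
from h import *
c=drum()
E
```

```text
t 19.575 n 1080 drum x,z,skew [-0.0401  0.0585 -0.0017] y [-0.0581  0.0603] hand [-0.0538  0.0041] 0.1112 F [-1.8 -0.5  6.1]
```

Repeatable: 46 mm of hand gives 23 mm of drum.

Request:
servo_tool(
  plan=[
    [0, 0, 0, 0, 2, -0.1, 0],
    [0, 0, 0, 0, 7, -0.3, 0],
    [0, 0, 0, 0, 13, -0.5, 0],
    [0, 0, 0, 0, 19, -0.6, 0],
    [0, 0, 0, 0, 25, -0.6, 0],
    [0, 0, 0, 0, 31, -0.6, 0],
    [0, 0, 0, 0, 37, -0.6, 0],
    [0, 0, 0, 0, 42, -0.5, 0],
    [0, 0, 0, 0, 46, -0.4, 0],
    [0, 0, 0, 0, 46, -0.4, 0],
  ],
)

```text
time: 20.88
position: [0.542, 0.052, 0.1117]
eef_rot: [3.141, -0.001, 2.972]
force: [-2.3, 0.6, 5.7]
opening: 0.005
finger_force: 2.8
```

Request:
servo_tool(
  plan=[
    [0, 0, 0, 0, 0, -4, 0],
    [0, 0, 0, 0, 0, -9, 0],
    [0, 0, 0, 0, -10, -10, 0],
    [0, 0, 0, 0, -22, -8, 0],
    [0, 0, 0, 0, -22, -4, 0],
    [0, 0, 0, 0, -22, -2, 0],
    [0, 0, 0, 0, -22, -0.5, 0],
    [0, 0, 0, 0, -22, 0.3, 0],
  ],
)

```text
time: 21.88
position: [0.5383, 0.0295, 0.1113]
eef_rot: [3.141, -0.0, 2.972]
force: [-2.1, 0.3, 6.7]
opening: -0.001
finger_force: 3.3
```

```bash
python3 - <<'E'
from h import *
c=drum()
E
```

```text
t 21.875 n 1110 drum x,z,skew [-0.0168  0.0586  0.0054] y [-0.0581  0.0599] hand [-0.0298  0.0041] 0.1113 F [-2.1  0.3  6.7]
```

Request:
servo_tool(
  plan=[
    [0, 0, 0, 0, 2, -0.1, 0],
    [0, 0, 0, 0, 7, -0.3, 0],
    [0, 0, 0, 0, 13, -0.5, 0],
    [0, 0, 0, 0, 19, -0.6, 0],
    [0, 0, 0, 0, 25, -0.6, 0],
    [0, 0, 0, 0, 31, -0.6, 0],
    [0, 0, 0, 0, 37, -0.6, 0],
    [0, 0, 0, 0, 42, -0.5, 0],
    [0, 0, 0, 0, 46, -0.4, 0],
    [0, 0, 0, 0, 46, -0.4, 0],
  ],
)

```text
time: 23.18
position: [0.546, 0.0755, 0.1117]
eef_rot: [3.141, -0.001, 2.972]
force: [-1.2, 1.3, 5.5]
opening: 0.003
finger_force: 2.8
```

Request:
servo_tool(
  plan=[
    [0, 0, 0, 0, 0, -4, 0],
    [0, 0, 0, 0, 0, -9, 0],
    [0, 0, 0, 0, -10, -10, 0],
    [0, 0, 0, 0, -22, -8, 0],
    [0, 0, 0, 0, -22, -4, 0],
    [0, 0, 0, 0, -22, -2, 0],
    [0, 0, 0, 0, -22, -0.5, 0],
    [0, 0, 0, 0, -22, 0.3, 0],
  ],
)

```text
time: 24.18
position: [0.5424, 0.0532, 0.1114]
eef_rot: [3.141, -0.0, 2.972]
force: [-1.6, 0.3, 5.6]
opening: 0.001
finger_force: 3.4
```

```bash
python3 - <<'E'
from h import *
c=drum()
w=cloud(c); b=w2b(w); Z=w[...,2]; hsv=cv2.cvtColor(c['color'],cv2.COLOR_RGB2HSV)
s=(abs(b[...,1])<.06)&(hsv[...,2]>90)&(hsv[...,1]<70)&(b[...,0]>.05)&(b[...,0]<.08)&(Z<.03)
m=(abs(b[...,1])<.06)&(hsv[...,2]<45)&(b[...,0]>.07)&(b[...,0]<.12)&(Z<.03)
print(s.sum(),b[s].mean(0),Z[s].mean(),np.percentile(Z[s],[50,90]),np.median(Z[m]))
E
```

```text
t 24.175 n 1132 drum x,z,skew [ 0.0063  0.0585 -0.0019] y [-0.0578  0.0607] hand [-0.0058  0.0042] 0.1114 F [-1.6  0.3  5.6]
159 [0.06647937 0.00207242] 0.01606997052777986 [0.01569571 0.02000611] 0.014136051168015487
```

Request:
servo_tool(
  plan=[
    [0, 0, 0, 0, 2, -0.1, 0],
    [0, 0, 0, 0, 7, -0.3, 0],
    [0, 0, 0, 0, 13, -0.5, 0],
    [0, 0, 0, 0, 19, -0.6, 0],
    [0, 0, 0, 0, 25, -0.6, 0],
    [0, 0, 0, 0, 31, -0.6, 0],
    [0, 0, 0, 0, 37, -0.6, 0],
    [0, 0, 0, 0, 42, -0.5, 0],
    [0, 0, 0, 0, 46, -0.4, 0],
    [0, 0, 0, 0, 46, -0.4, 0],
  ],
)

```text
time: 25.48
position: [0.5501, 0.0989, 0.1116]
eef_rot: [3.141, -0.001, 2.972]
force: [-2.5, 0.8, 5.0]
opening: -0.002
finger_force: 2.8
```

Request:
servo_tool(
  plan=[
    [0, 0, 0, 0, 0, -4, 0],
    [0, 0, 0, 0, 0, -9, 0],
    [0, 0, 0, 0, -10, -10, 0],
    [0, 0, 0, 0, -20, -8, 0],
    [0, 0, 0, 0, -20, -4, 0],
    [0, 0, 0, 0, -20, -2, 0],
    [0, 0, 0, 0, -20, -0.5, 0],
    [0, 0, 0, 0, -20, 0.1, 0],
  ],
)

```text
time: 26.48
position: [0.5468, 0.0789, 0.1118]
eef_rot: [3.141, -0.0, 2.972]
force: [-1.9, 0.1, 6.2]
opening: -0.001
finger_force: 3.2
```

Request:
servo_tool(
  plan=[
    [0, 0, 0, 0, 2, -0.1, 0],
    [0, 0, 0, 0, 6, -0.3, 0],
    [0, 0, 0, 0, 10, -0.4, 0],
    [0, 0, 0, 0, 12, -0.4, 0],
    [0, 0, 0, 0, 12, -0.4, 0],
  ],
)

```text
time: 27.1
position: [0.5488, 0.091, 0.112]
eef_rot: [3.141, -0.001, 2.972]
force: [-3.6, -0.2, 6.0]
opening: 0.0
finger_force: 2.7
```

```bash
python3 - <<'E'
from h import *
c=drum()
cv2.imwrite('pics/pre.png',cv2.resize(c['color'][170:280,290:430],None,fx=5,fy=5,interpolation=cv2.INTER_CUBIC)[:,:,::-1])
E
```

```text
t 27.1 n 1141 drum x,z,skew [ 0.0354  0.0585 -0.0015] y [-0.0576  0.0607] hand [0.0325 0.0043] 0.112 F [-3.6 -0.2  6. ]
```

View pics/pre.png

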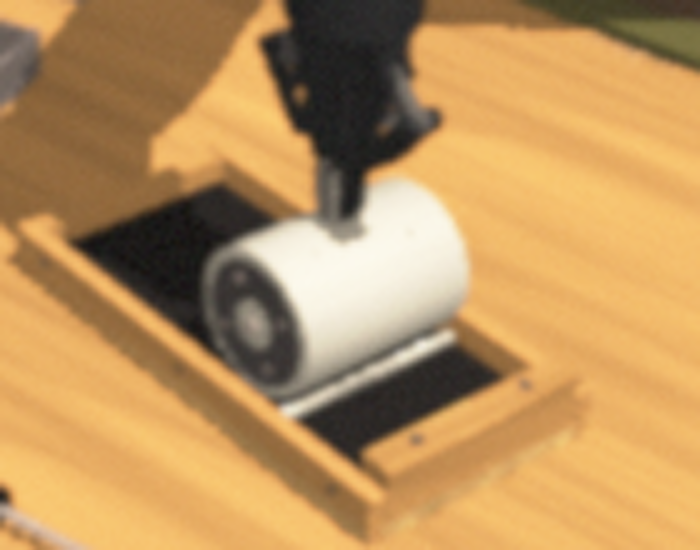

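The hand rests on the drum's middle with the sill (crop (370,375)) just ahead. Creep 4 mm closer, then reposition back.

Request:
servo_tool(
  plan=[
    [0, 0, 0, 0, 3, 0, 0],
    [0, 0, 0, 0, 6, 0, 0],
    [0, 0, 0, 0, 8, 0, 0],
    [0, 0, 0, 0, 8, 0, 0],
  ],
)

```text
time: 27.65
position: [0.5501, 0.0988, 0.112]
eef_rot: [3.141, -0.001, 2.972]
force: [-2.2, 0.1, 5.8]
opening: 0.004
finger_force: 2.7
```

Request:
servo_tool(
  plan=[
    [0, 0, 0, 0, 0, -4, 0],
    [0, 0, 0, 0, 0, -9, 0],
    [0, 0, 0, 0, -8, -10, 0],
    [0, 0, 0, 0, -17, -8, 0],
    [0, 0, 0, 0, -17, -4, 0],
    [0, 0, 0, 0, -17, -2, 0],
    [0, 0, 0, 0, -17, -0.5, 0],
    [0, 0, 0, 0, -17, 0.5, 0],
  ],
)

```text
time: 28.65
position: [0.5474, 0.0818, 0.1111]
eef_rot: [3.141, -0.001, 2.972]
force: [0.1, 0.3, -0.4]
opening: 0.002
finger_force: 0.0
```

```bash
python3 - <<'E'
from h import *
c=drum()
E
```

```text
t 28.65 n 1177 drum x,z,skew [0.0391 0.0584 0.    ] y [-0.0575  0.0605] hand [0.0232 0.0042] 0.1111 F [ 0.1  0.3 -0.4]
```

Request:
servo_tool(
  plan=[
    [0, 0, 0, 0, 0, 0.7, 0],
    [0, 0, 0, 0, 0, 1.4, 0],
    [0, 0, 0, 0, 0, 1.4, 0],
  ],
)

```text
time: 29.08
position: [0.5474, 0.0817, 0.1108]
eef_rot: [3.141, 0.0, 2.971]
force: [-1.8, -0.6, 4.8]
opening: -0.001
finger_force: 2.9
```

Request:
servo_tool(
  plan=[
    [0, 0, 0, 0, 2, 0, 0],
    [0, 0, 0, 0, 4, 0, 0],
    [0, 0, 0, 0, 6, 0, 0],
  ],
)

```text
time: 29.45
position: [0.5485, 0.0877, 0.1112]
eef_rot: [3.141, 0.0, 2.971]
force: [-3.8, -0.6, 8.5]
opening: -0.001
finger_force: 4.7
```

Request:
servo_tool(
  plan=[
    [0, 0, 0, 0, 2, 0, 0],
    [0, 0, 0, 0, 4, 0, 0],
  ],
)

```text
time: 29.7
position: [0.5491, 0.0916, 0.1115]
eef_rot: [3.141, 0.001, 2.971]
force: [-4.1, -1.1, 10.3]
opening: -0.002
finger_force: 5.5
```

Request:
servo_tool(
  plan=[
    [0, 0, 0, 0, 2, 0, 0],
    [0, 0, 0, 0, 4, 0, 0],
  ],
)

```text
time: 29.95
position: [0.5495, 0.094, 0.1118]
eef_rot: [-3.139, 0.001, 2.971]
force: [-5.3, -5.1, 15.8]
opening: 0.001
finger_force: 8.0
```

Request:
servo_tool(
  plan=[
    [0, 0, 0, 0, 2, -0.5, 0],
    [0, 0, 0, 0, 4, -1.0, 0],
  ],
)

```text
time: 30.2
position: [0.5502, 0.0982, 0.1129]
eef_rot: [-3.14, 0.001, 2.971]
force: [-4.3, -4.0, 14.1]
opening: 0.002
finger_force: 6.9
```

Climbing as predicted.

Request:
servo_tool(
  plan=[
    [0, 0, 0, 0, 2, -0.5, 0],
    [0, 0, 0, 0, 4, -0.9, 0],
  ],
)

```text
time: 30.45
position: [0.551, 0.1025, 0.1138]
eef_rot: [-3.14, 0.001, 2.971]
force: [-4.4, -3.1, 12.9]
opening: -0.001
finger_force: 6.6
```

Request:
servo_tool(
  plan=[
    [0, 0, 0, 0, 2, -0.4, 0],
    [0, 0, 0, 0, 4, -0.7, 0],
  ],
)

```text
time: 30.7
position: [0.5517, 0.1067, 0.1145]
eef_rot: [-3.141, 0.001, 2.971]
force: [-3.9, -3.3, 13.4]
opening: 0.007
finger_force: 6.6
```

Request:
servo_tool(
  plan=[
    [0, 0, 0, 0, 2, -0.3, 0],
    [0, 0, 0, 0, 4, -0.6, 0],
  ],
)

```text
time: 30.95
position: [0.5524, 0.1108, 0.1151]
eef_rot: [-3.141, 0.001, 2.971]
force: [-4.1, -1.0, 12.8]
opening: 0.003
finger_force: 6.2
```

Request:
servo_tool(
  plan=[
    [0, 0, 0, 0, 2, -0.2, 0],
    [0, 0, 0, 0, 4, -0.4, 0],
  ],
)

```text
time: 31.2
position: [0.5531, 0.115, 0.1155]
eef_rot: [3.141, 0.001, 2.971]
force: [-4.0, -0.4, 11.5]
opening: 0.001
finger_force: 6.3
```

```bash
python3 - <<'E'
from h import *
c=drum()
E
```

```text
t 31.2 n 1030 drum x,z,skew [0.0557 0.0615 0.003 ] y [-0.0571  0.0604] hand [0.0569 0.0042] 0.1155 F [-4.  -0.4 11.5]
```

Request:
servo_tool(
  plan=[
    [0, 0, 0, 0, 2, -0.2, 0],
    [0, 0, 0, 0, 4, -0.3, 0],
    [0, 0, 0, 0, 6, -0.4, 0],
  ],
)

```text
time: 31.62
position: [0.5542, 0.1211, 0.116]
eef_rot: [3.141, 0.001, 2.971]
force: [-4.1, -0.1, 13.8]
opening: 0.003
finger_force: 6.4
```

Request:
servo_tool(
  plan=[
    [0, 0, 0, 0, 2, 0, 0],
    [0, 0, 0, 0, 4, 0, 0],
    [0, 0, 0, 0, 6, 0, 0],
  ],
)

```text
time: 32.0
position: [0.5552, 0.1275, 0.1161]
eef_rot: [3.14, 0.001, 2.971]
force: [-4.8, 1.3, 13.6]
opening: -0.002
finger_force: 6.5
```

```bash
python3 - <<'E'
from h import *
c=drum()
E
```

```text
t 32.0 n 1004 drum x,z,skew [0.0619 0.0623 0.0028] y [-0.0582  0.0609] hand [0.0696 0.0042] 0.1161 F [-4.8  1.3 13.6]
```

Request:
servo_tool(
  plan=[
    [0, 0, 0, 0, 2, 0, 0],
    [0, 0, 0, 0, 4, 0.1, 0],
    [0, 0, 0, 0, 6, 0.2, 0],
  ],
)

```text
time: 32.42
position: [0.5563, 0.1338, 0.1159]
eef_rot: [3.139, 0.001, 2.972]
force: [-3.4, 0.3, 12.1]
opening: 0.0
finger_force: 6.3
```

Request:
servo_tool(
  plan=[
    [0, 0, 0, 0, 2, 0.2, 0],
    [0, 0, 0, 0, 4, 0.4, 0],
    [0, 0, 0, 0, 6, 0.6, 0],
  ],
)

```text
time: 32.8
position: [0.5573, 0.14, 0.1153]
eef_rot: [3.139, 0.001, 2.972]
force: [-4.9, 2.0, 13.0]
opening: 0.002
finger_force: 6.4
```

```bash
python3 - <<'E'
from h import *
c=drum()
E
```

```text
t 32.8 n 993 drum x,z,skew [0.0683 0.0624 0.0035] y [-0.0579  0.0619] hand [0.0822 0.0043] 0.1153 F [-4.9  2.  13. ]
```

Request:
servo_tool(
  plan=[
    [0, 0, 0, 0, 2, 0.1, 0],
    [0, 0, 0, 0, 4, 0.3, 0],
    [0, 0, 0, 0, 6, 0.6, 0],
  ],
)

```text
time: 33.22
position: [0.5585, 0.1461, 0.1146]
eef_rot: [3.138, 0.001, 2.972]
force: [-4.2, 2.5, 10.9]
opening: 0.003
finger_force: 5.6
```

Request:
servo_tool(
  plan=[
    [0, 0, 0, 0, 3, 0.5, 0],
    [0, 0, 0, 0, 6, 1.0, 0],
  ],
)

```text
time: 33.48
position: [0.5595, 0.1522, 0.1134]
eef_rot: [3.138, 0.0, 2.972]
force: [-3.7, 2.4, 8.6]
opening: -0.004
finger_force: 4.7
```

```bash
python3 - <<'E'
from h import *
c=drum()
E
```

```text
t 33.475 n 1005 drum x,z,skew [0.0745 0.0619 0.0094] y [-0.0579  0.0621] hand [0.0947 0.0042] 0.1134 F [-3.7  2.4  8.6]
```

The drum's centre is past the sill's far edge; ease forward once more and lift off.

Request:
servo_tool(
  plan=[
    [0, 0, 0, 0, 3, 0.5, 0],
    [0, 0, 0, 0, 6, 1, 0],
    [0, 0, 0, 0, 9, 1, 0],
    [0, 0, 0, 0, 12, -1, 0],
    [0, 0, 0, 0, 12, -6, 0],
    [0, 0, 0, 0, 12, -25, 0],
    [0, 0, 0, 0, 12, -60, 0],
    [0, 0, 0, 0, 12, -60, 0],
    [0, 0, 0, 0, 12, -60, 0],
  ],
)

```text
time: 34.65
position: [0.5612, 0.1621, 0.1712]
eef_rot: [-3.141, -0.001, 2.971]
force: [-0.0, -0.0, 0.2]
opening: 0.004
finger_force: 0.0
```

```bash
python3 - <<'E'
from h import *
c=drum(); c=drum()
cv2.imwrite('pics/end.png',cv2.resize(c['color'][110:280,230:430],None,fx=3.5,fy=3.5,interpolation=cv2.INTER_CUBIC)[:,:,::-1])
E
```

```text
t 34.65 n 1005 drum x,z,skew [0.0921 0.0586 0.0104] y [-0.0578  0.062 ] hand [0.1047 0.0043] 0.1712 F [-0.  -0.   0.2]
t 34.7 n 1002 drum x,z,skew [0.0921 0.0586 0.0125] y [-0.0575  0.0608] hand [0.1045 0.0047] 0.1707 F [-0.4  0.  -1.1]
```

View pics/end.png

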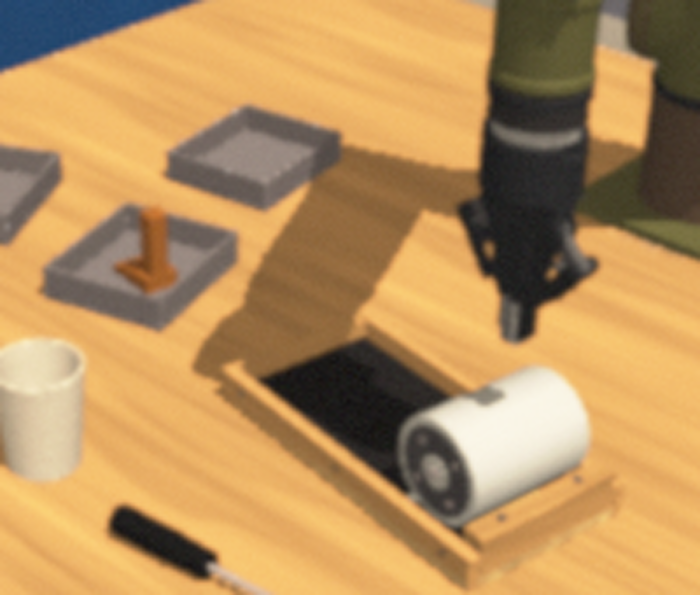

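The drum lies down in its seat against the stop side (crop (495,445)), the chock is in the tray (crop (150,255)), and the hand is clear. Let it settle, check, and hand in.

Request:
servo_tool(
  plan=[
    [0, 0, 0, 0, 0, -20, 0],
    [0, 0, 0, 0, 0, -20, 0],
    [0, 0, 0, 0, 0, -20, 0],
    [0, 0, 0, 0, 0, -20, 0],
    [0, 0, 0, 0, 0, -20, 0],
    [0, 0, 0, 0, 0, -20, 0],
    [0, 0, 0, 0, 0, -20, 0],
    [0, 0, 0, 0, 0, -20, 0],
    [0, 0, 0, 0, 0, -20, 0],
    [0, 0, 0, 0, 0, -20, 0],
  ],
)

```text
time: 36.0
position: [0.5613, 0.1624, 0.1915]
eef_rot: [3.141, -0.0, 2.971]
force: [0.6, 0.1, 0.5]
opening: -0.001
finger_force: 0.0
```

```bash
python3 - <<'E'
from h import *
drum(); print(bot.sign_off())
E
```

```text
t 36.0 n 1006 drum x,z,skew [0.0922 0.0585 0.009 ] y [-0.0576  0.0617] hand [0.105  0.0042] 0.1915 F [0.6 0.1 0.5]
the job is handed in; nothing more can be done
None
```

I handed the job in at 36 s, with no verdict returned: the chock stands in the grey tray, and the drum was rolled over the sill under the hand (highest reading about 16 N) and lies at rest in its seat, at about 92 mm along the bed and 58.5 mm high by camera.

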